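# Set the tasting tray and present the bottle

### The arm

A 7-joint arm with a two-finger parallel gripper is mounted at the origin on a cart in front of the work surface, level with it; the furniture and walls round the work are solid. World frame = base frame: x ahead of the robot, y to its left, z up, the work surface at z = 0. Lengths are in m, angles in rad, forces in N, time in s.
With the tool pointing down it reaches from about 0.425 to 0.95 m from the base axis. Payload 4.7 kg.
Tool frame: the origin (TCP) lies on the centre line of the jaws, within the pads' length; the fingertips stand robot.nose_length ahead of it and the grasp point (between the pads) lies 8 mm behind it (robot.nose_length is the distance from the TCP to the fingertips, in m); z points along the fingers, y is the line along which they close (so a half turn about z gives the same grasp; the last joint's range is limited). The gripper opens to 85 mm and grips with 20 to 120 N. Pads are 22 mm wide; open, the fingers measure 114 mm over their backs; the gripper's body (76 mm by 85 mm) begins 54 mm behind the grasp point. The pads swing forward as they close: fully open they stand 13 mm farther back than shut.
Start: joints at [-1.376, 0.469, -0.049, 1.532, 0.024, 1.141, -0.082], TCP at [0.15, 0.658, 0.242] pointing down, gripper open.
Joint ranges: [-2.59, 2.59], [-0.33, 1.99], [-1.39, 1.29], [0.1, 2.45], [-1.04, 4.18], [0.21, 1.99], [-2.66, 2.66]. Speed limits (rad/s): [2.57, 2.57, 3.14, 3.14, 3.14, 3.14, 3.14].

### API

Orientations are given as [roll, pitch, yaw] about the fixed x, y, z axes, in that order (R = Rz(yaw) Ry(pitch) Rx(roll)).
In Python, from plant import robot gives the robot as it stands. Calls block until the motion is done:
- robot.goto(position, orientation): joint-space move of the TCP to a pose.
- robot.move_straight(position, vel=0.15, attitude=None, contact_N=None): straight line of the TCP; attitude=None keeps the orientation; vel is the mean speed in m/s. With contact_N (N) it stops when the force on the tool has changed by that much, and returns True; else False.
- robot.move_joints(angles): joint-space move.
- robot.grip(opening, strength=None): opening from 0.0 (shut) to 1.0 (fully open); strength is the grip in N (None keeps the last); returns when the fingers have stopped.
- robot.sleep(seconds).
- robot.inverse_kinematics(position, orientation): joint angles nearest the present ones, or None.
- robot.sense(): the state.
- robot.grab_frame(name): name is "side" or "top"; returns a dict with "image" (420x560x3 uint8, red, green, blue), "range_z" (420x560 float32, m along the optical axis (not along the pixel's ray), 0 where there is no reading), "fx", "fy", "cx", "cy" (pixels), "R" (3x3) and "t" (3): a world point X has camera coordinates R X + t. Camera axes: x right, y down, z forward; pixel columns grow to the right and rows downward; lengths in m; the calibration is good to about 2 mm. A picture is of the moment at which its call begins.
A pose or a line that the arm cannot do raises robot.IKError and nothing moves.
- robot.close_job(): hands the job in; it is judged then, once.
The state is a dict: "t": time; "joint_pos": joint angles; "joint_velocities": joint speeds; "effort": joint torques, N m; "tcp_pos": TCP position; "tcp_rot": TCP orientation; "wrist_force": force on the tool from outside, world axes, zero at the start; "torque": the same for the moment, N m; "opening": opening from 0.0 (shut) to 1.0 (fully open); "gripper_force": force on a finger pad.
Only numpy, scipy, OpenCV 4.12 (cv2) and the standard library are available. Lean on these libraries where they do the work, as an engineer would, in place of code of your own. Each camera call takes 0.05 s, during which the arm holds its last target. There are 200 camera calls.

### The job

Set the tray for a tasting: move the three silver cups into one straight row along the tray's long centre line, evenly about 9 cm apart from centre to centre, and let go of them. Then draw the small wine bottle up out of its cooler and present it over the middle cup: neck up, slanted about half-way between upright and level, label uppermost, held well clear above the cups. Finish while still holding it steady there; keep the cups and the cooler standing, and leave the other things alone.

Things in the scene. Friction and masses are not known exactly. Their poses are not given: they have to be found in the camera images.
- tray: flat walnut serving tray, fixed, 190 (its x) x 400 (its y) mm, floor 5 mm thick with a low rim 14 mm high and 8 wide round it; origin at the centre of its underside, z up. Its long centre line is its y axis. The cups stand on it. Beyond it wall cupboards hang 0.51 m above the worktop, from about x = 0.6 on
- cup_0: small silver cup, 48 mm across the rim, 46 high, foot about 36 across, walls flare to the rim, open at the top; 60 g; origin at the centre of its underside, z up. It stands on the tray. The three cups look alike and any one may end in the middle
- cup_1: silver cup like cup_0, 50 mm across the rim, 46 high
- cup_2: silver cup like cup_0, 53 mm across the rim, 46 high
- cooler: round steel bottle cooler, loose, 1.2 kg, 76 mm across outside, bore 56 across, rim 76 high, inner floor 8 above its underside; origin at the centre of its underside, z up
- bottle: green wine bottle, cream label, brass foil neck, 0.2 to 0.45 kg, 190 mm high; body 50 across up to 104, shoulder to 140, straight round neck 28 across from 146 to 186. Stands on the cooler's inner floor, 3 mm clear all round, 122 above its rim. Origin at the centre of its underside, z towards the neck; label on its -x side, 73 to 103 above the underside
- bottle_middle (a point): point on the bottle's axis 95 mm above its underside
- bottle_neck (a point): point on the bottle's axis 166 mm above its underside, the middle of the straight neck: a good place to grip
- rocks_glass: bystander: clear glass tumbler, 80 across, 92 high; origin at the centre of its underside
- stopper: bystander: silver wine stopper standing on its cap, 34 across, 45 high; origin at the centre of its underside
- coasters: bystander: stack of round coasters, 98 across, 25 high; origin at the centre of its underside
Things that resemble listed ones, but are neither listed nor needed, are in the scene too. Leave any turquoise look-alike of the cup_0 alone. What is shaped like the cup_1 but yellow is not meant.

How it is judged:
By the outcome, as a careful person would: the job done as asked, in the order asked, and still so for the second after the job is handed in, while the arm keeps its last pose, push and grip.
It also fails if it takes over 72 s, if anything falls off the work surface, if the arm or the gripper's body presses on something with over 40 N, if the wrist force passes 120 N, or if a joint passes its speed limit or range.

## Working session

There is one attempt and no reset: what is moved stays moved. The work goes in short steps, each a Python script; the robot and the scene stay as the last script left them, time stands still between calls to the robot, and variables do not carry over. Pictures are saved under pics/ and viewed, at most 10 in all, crops included, and the job is handed in when it is done.

```bash
ls; mkdir -p pics; python3 - <<'E'
from plant import robot
import cv2,numpy as np,pickle
d={}
for n in("side","top"):
    f=robot.grab_frame(n);d[n]=f
    cv2.imwrite(f"pics/{n}0.png",f["image"][:,:,::-1])
    print(n,f["fx"],f["cx"],f["cy"],"campos",-f["R"].T@f["t"],"axis",f["R"][2],(f["range_z"]==0).mean())
pickle.dump(d,open("f0.pkl","wb"))
print(robot.nose_length,robot.sense())
E
```

```text
pics
side 541.7489567322455 282.56919993216513 211.23660850292578 campos [ 0.08809115 -0.86933506  1.03214602] axis [ 0.33713242  0.65049966 -0.68058205] 0.004081632653061225
top 453.5646377893026 274.3714906860613 202.21290499786264 campos [ 0.30095672 -0.01428334  1.35240786] axis [ 0.19073384  0.02150599 -0.98140618] 0.0037670068027210886
0.011 {'t': 0.1, 'joint_pos': array([-1.37588455,  0.46941523, -0.0485921 ,  1.5335935 ,  0.02411773,
        1.14101178, -0.08228618]), 'joint_velocities': array([-0.00032559, -0.0013558 , -0.00153685, -0.0006601 ,  0.0003411 ,
       -0.00012889, -0.00124615]), 'effort': array([ 8.49892240e-04, -5.11519003e+01, -4.67136910e-02, -2.38390088e+01,
        1.08373188e-02,  4.37358322e-03,  1.52670930e-05]), 'tcp_pos': array([0.14969282, 0.65766102, 0.24132158]), 'tcp_rot': array([-3.13975288e+00,  8.24671349e-05,  2.91782907e+00]), 'wrist_force': array([-0.20360535, -0.7250058 , -0.22877125]), 'torque': array([-0.04549181, -0.00616001,  0.04321635]), 'gripper_force': 0.0, 'opening': 0.9994453567341858}
```

View pics/side0.png

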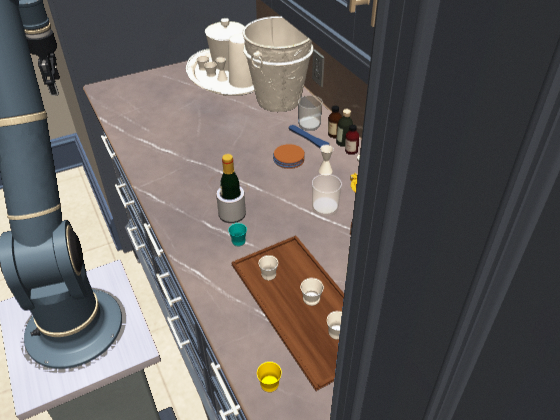

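View pics/top0.png

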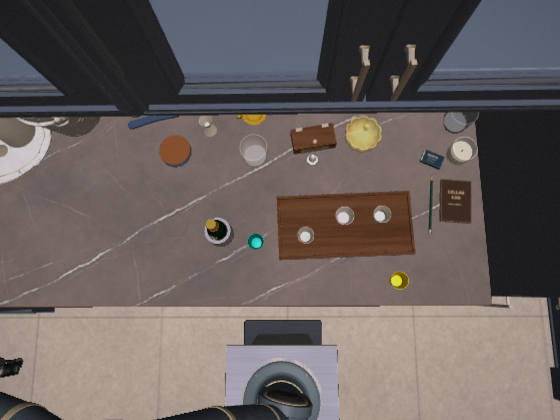

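The top view shows silver cups at about (305,235), (345,215) and (382,214). The look-alikes are turquoise at (256,241) and yellow at (400,281), and neither is wanted. The bottle and cooler are at (217,230), and the tray spans (277–414, 191–260). In the side view the bottle is at (230,190) and the cups are at (268,267), (312,291) and (337,325). The only bottle in a steel cooler is the one at side (230,190); the dark bottles at (335–352,125) are not it.

```bash
cat > h.py <<'E'
import numpy as np,cv2
from scipy.optimize import least_squares
def cloud(f):
    z=f["range_z"];v,u=np.mgrid[:z.shape[0],:z.shape[1]]
    P=np.stack([(u-f["cx"])/f["fx"]*z,(v-f["cy"])/f["fy"]*z,z],-1)
    X=(P-f["t"])@f["R"]
    X[z==0]=np.nan
    return X
def circ(p):
    r=least_squares(lambda q:np.hypot(p[:,0]-q[0],p[:,1]-q[1])-q[2],[*p.mean(0)[:2],.025],loss="soft_l1",f_scale=.001)
    return r.x
E
python3 - <<'E'
import pickle;from h import *
d=pickle.load(open("f0.pkl","rb"))
def pix(n,*uv):
    X=cloud(d[n]);
    for u,v in uv: print(n,u,v,X[v,u].round(4))
T=cloud(d["top"]);S=cloud(d["side"])
# tray mask by colour/height
im=d["top"]["image"].astype(int)
print("table z",np.nanmedian(T[270:290,300:330,2]),np.nanmedian(S[225:235,280:300,2]))
m=(im[...,0]-im[...,2]>25)&(T[...,0]>.3)&(T[...,0]<.62)&(abs(T[...,1]+.12)<.35)&(T[...,2]<.03)
m[:185]=0;m[265:]=0;m[:,:270]=0;m[:,425:]=0
n,l,st,c=cv2.connectedComponentsWithStats(m.astype(np.uint8));k=1+st[1:,4].argmax()
m=l==k
r=cv2.minAreaRect(T[m][:,:2].astype(np.float32)*1000);print("tray",r,st[k],"rim z",np.nanpercentile(T[m][:,2],[5,50,95]))
for nm,X,cs in(("top",T,[(305,235),(345,215),(382,214),(256,241),(400,281)]),("side",S,[(268,267),(312,291),(337,325),(238,235)])):
  for u,v in cs:
    w=X[v-17:v+18,u-17:u+18].reshape(-1,3)
    hi=np.nanpercentile(w[:,2],[98,99.5]);
    p=w[(w[:,2]>.035)]
    rim=w[w[:,2]>hi[0]-.006]
    print(nm,u,v,"hi",hi.round(4),"rim",circ(rim).round(4),len(rim),"enclosing",cv2.minEnclosingCircle(p[:,:2].astype(np.float32)))
for nm,X,(u,v) in(("top",T,(217,230)),("side",S,(230,188))):
    w=X[v-45:v+45,u-22:u+22].reshape(-1,3)
    for a,b in((.06,.074),(.072,.079),(.08,.105),(.155,.194),(.194,.2)):
        p=w[(w[:,2]>a)&(w[:,2]<b)]
        if len(p)>4: print(nm,a,b,len(p),circ(p).round(4),p.mean(0).round(4))
    print(np.nanmax(w[:,2]))
A=d["top"]["image"][185:275,190:290];B=d["side"]["image"][145:255,190:260]
A=cv2.resize(A,None,fx=4,fy=4,interpolation=2);B=cv2.resize(B,None,fx=4,fy=4,interpolation=2)
o=np.zeros((440,690,3),np.uint8);o[:360,:400]=A;o[:,405:685]=B
cv2.imwrite("pics/crop1.png",o[:,:,::-1])
E
```

```text
table z -0.0008909996821840575 -0.0020624201872068903
tray ((494.9666748046875, -195.97569274902344), (195.3657684326172, 407.0196533203125), 2.1203203201293945) [ 277  190  139   70 7885] rim z [-0.00045825  0.00472341  0.01304273]
top 305 235 hi [0.0478 0.0514] rim [ 0.457  -0.0747  0.0224] 52 enclosing ((0.4575914740562439, -0.07512325048446655), 0.024134550243616104)
top 345 215 hi [0.048  0.0508] rim [ 0.5133 -0.1888  0.0251] 55 enclosing ((0.5136499404907227, -0.18908461928367615), 0.026633858680725098)
top 382 214 hi [0.0479 0.0507] rim [ 0.5171 -0.2974  0.0237] 51 enclosing ((0.5178956389427185, -0.2974396049976349), 0.025271769613027573)
top 256 241 hi [0.0429 0.0467] rim [0.4399 0.0695 0.0224] 47 enclosing ((0.4407036006450653, 0.06961362063884735), 0.024064330384135246)
top 400 281 hi [0.0432 0.0478] rim [ 0.3278 -0.3377  0.0239] 53 enclosing ((0.32840463519096375, -0.338299036026001), 0.02580271288752556)
side 268 267 hi [0.0484 0.0503] rim [ 0.4585 -0.0754  0.0224] 87 enclosing ((0.4576303958892822, -0.07446127384901047), 0.025904040783643723)
side 312 291 hi [0.0482 0.0
[... 385 characters left out ...]
8215675)
top 0.06 0.074 54 [0.4644 0.1774 0.0327] [0.4512 0.1686 0.069 ]
top 0.072 0.079 157 [0.4683 0.1771 0.0341] [0.4639 0.1716 0.0762]
top 0.08 0.105 57 [0.4717 0.1803 0.0303] [0.4567 0.1647 0.0863]
top 0.155 0.194 43 [0.4688 0.175  0.0125] [0.4646 0.1704 0.1794]
top 0.194 0.2 68 [0.4702 0.1764 0.0095] [0.4689 0.1762 0.1965]
0.20218678848859103
side 0.06 0.074 152 [0.4689 0.1721 0.0329] [0.463  0.1541 0.068 ]
side 0.072 0.079 149 [0.47   0.1766 0.0334] [0.4639 0.1616 0.0758]
side 0.08 0.105 144 [0.4715 0.1769 0.0251] [0.4648 0.1586 0.0919]
side 0.155 0.194 134 [0.4712 0.1746 0.0124] [0.4684 0.1673 0.176 ]
side 0.194 0.2 52 [0.4703 0.1747 0.0101] [0.471  0.1743 0.1965]
0.19991324922763382
```

View pics/crop1.png

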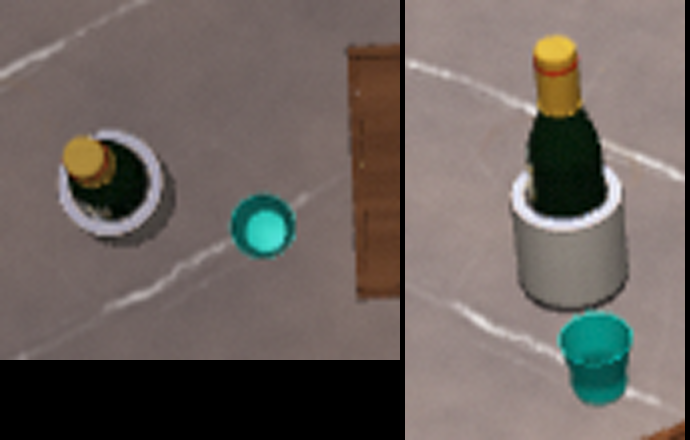

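The crop confirms the steel cooler with the green bottle and brass neck. A sliver of cream label shows at the lower left (top crop (95,212)), so it faces roughly -x. The turquoise cup beside it is not wanted. Next I plan the IK and move the first cup.

```bash
cat >> h.py <<'E'
from scipy.spatial.transform import Rotation as Ro
TC=np.array([.495,-.196]);TY=np.deg2rad(2.12);TD=np.array([-np.sin(TY),np.cos(TY)])
def down(yaw): return [np.pi,0,yaw]
def final_pose(cupxy,zm,lean,roll):
    """lean: azimuth of neck lean; roll: angle of tool x about axis vs label-up dir."""
    a=np.array([np.cos(lean),np.sin(lean),1])/2**.5
    L=np.array([-np.cos(lean),-np.sin(lean),1])/2**.5
    x=np.cos(roll)*L+np.sin(roll)*np.cross(a,L)
    z=-a;R=np.stack([x,np.cross(z,x),z],1)
    return np.array([*cupxy,zm])+.063*a,Ro.from_matrix(R).as_euler("xyz")
E
python3 - <<'E'
from plant import robot
import pickle;from h import *
d=pickle.load(open("f0.pkl","rb"))
for nm in("top","side"):
    X=cloud(d[nm]);im=d[nm]["image"].astype(int)
    q=X-[.470,.176,0];r=np.hypot(q[...,0],q[...,1])
    m=(r<.029)&(r>.017)&(X[...,2]>.079)&(X[...,2]<.116)
    for i in np.argwhere(m):
        c=im[tuple(i)]
        if c[0]>70: print(nm,i,c,np.degrees(np.arctan2(*q[tuple(i)][[1,0]])).round(),X[tuple(i)][2].round(3))
for c in((.458,-.075),(.5137,-.189),(.5173,-.2974)):
    print(c,robot.inverse_kinematics([*c,.04],down(np.pi/2+TY)))
print("bottle")
for y in np.deg2rad(range(-180,180,30)):
    s=robot.inverse_kinematics([.47,.176,.166],down(y)); print(round(np.degrees(y)),None if s is None else s.round(2))
print("final")
for lean in np.deg2rad(range(-180,180,30)):
    ok=[]
    for roll in np.deg2rad(range(0,360,30)):
        p,o=final_pose(TC,.31,lean,roll); s=robot.inverse_kinematics(p,o)
        if s is not None: ok.append((round(np.degrees(roll)),s[6].round(2),s[5].round(2)))
    print(round(np.degrees(lean)),ok)
E
```

```text
top [221 222] [150 144 148] -28.0 0.081
top [223 224] [113 105 107] -45.0 0.079
top [232 207] [105  99  94] 113.0 0.109
top [236 210] [78 77 74] 143.0 0.106
top [237 212] [124 118 100] 160.0 0.113
top [237 213] [80 76 65] 166.0 0.112
top [238 213] [130 121 113] 155.0 0.082
top [238 214] [94 90 84] 167.0 0.095
top [238 215] [79 71 62] 174.0 0.099
top [238 216] [75 66 51] -178.0 0.104
side [180 238] [86 89 80] -14.0 0.116
side [181 220] [91 90 84] 146.0 0.115
side [182 220] [110 114 105] 150.0 0.113
side [183 220] [112 115 107] 155.0 0.112
side [184 220] [100 101  93] 159.0 0.11
side [185 220] [92 86 77] 168.0 0.109
side [186 220] [141 128 112] 156.0 0.102
side [186 221] [94 94 76] -177.0 0.11
side [187 220] [152 141 128] 168.0 0.103
side [187 221] [127 113  76] -172.0 0.109
side [187 239] [102 109 116] -26.0 0.096
side [188 221] [118 109  88] -169.0 0.107
side [188 239] [92 97 99] -27.0 0.093
side [189 221] [146 138 122] -175.0 0.101
side [190 221] [144 135 115] 173.0 0.093
side [191 221] [132 124 105] 177.0 0.091
side [192 221] [127 120 102] 171.0 0.086
side [193 221] [117 108  92] -
[... 5208 characters left out ...]
.09)), (240, np.float64(0.83), np.float64(1.07)), (270, np.float64(1.37), np.float64(1.04)), (300, np.float64(1.9), np.float64(1.02)), (330, np.float64(2.44), np.float64(1.01))]
150 [(0, np.float64(-2.22), np.float64(0.36)), (30, np.float64(-2.03), np.float64(0.47)), (60, np.float64(-1.49), np.float64(0.46)), (90, np.float64(-1.16), np.float64(0.58)), (120, np.float64(-0.61), np.float64(0.56)), (150, np.float64(-0.09), np.float64(0.56)), (180, np.float64(0.44), np.float64(0.56)), (210, np.float64(0.96), np.float64(0.56)), (240, np.float64(1.48), np.float64(0.56)), (270, np.float64(2.01), np.float64(0.56)), (300, np.float64(2.53), np.float64(0.56)), (330, np.float64(-2.45), np.float64(0.33))]
```

```bash
cat >> h.py <<'E'
def movecup(robot,src,dst,z=.028,yaw=np.pi/2+TY):
    robot.goto([*src,.12],down(yaw))
    robot.move_straight([*src,z],vel=.15)
    robot.grip(0.0,25); s=robot.sense(); print("open",s["opening"].round(3),"f",s["gripper_force"],s["t"])
    robot.move_straight([*src,z+.015],vel=.08)
    robot.move_straight([*dst,z+.015],vel=.08)
    hit=robot.move_straight([*dst,z+.0003],vel=.05,contact_N=8)
    print("tcp",robot.sense()["tcp_pos"].round(4),hit,robot.sense()["opening"].round(3))
    robot.grip(.85); 
    robot.move_straight([*dst,.12],vel=.2)
    print("t",robot.sense()["t"])
E
python3 - <<'E'
from plant import robot
from h import *
robot.grip(.85,25)
robot.goto([.15,.658,.30],down(2.918))
robot.goto([.45,-.075,.28],down(np.pi/2+TY))
print(robot.sense()["joint_pos"].round(2),robot.sense()["t"])
movecup(robot,(.4580,-.075),TC+.09*TD)
f=robot.grab_frame("side");X=cloud(f)
# rim circle near target
p=X.reshape(-1,3);t=TC+.09*TD
p=p[(np.hypot(p[:,0]-t[0],p[:,1]-t[1])<.045)&(p[:,2]>.044)&(p[:,2]<.056)]
print(t,len(p),circ(p))
E
```

```text
[-0.8   0.07  0.93  2.01 -0.06  1.09  0.2 ] 3.525Traceback (most recent call last):
  File "<stdin>", line 7, in <module>
  File "h.py", line 25, in movecup
    robot.grip(0.0,25); s=robot.sense(); print("open",s["opening"].round(3),"f",s["gripper_force"],s["t"])
                                                      ^^^^^^^^^^^^^^^^^^
AttributeError: 'float' object has no attribute 'round'
```

```bash
sed -i 's/s\["opening"\].round(3)/s["opening"]/;s/,robot.sense()\["opening"\].round(3)/,robot.sense()["opening"]/' h.py
cat >> h.py <<'E'
def cupat(X,t,rad=.036):
    p=X.reshape(-1,3)
    p=p[(np.hypot(p[:,0]-t[0],p[:,1]-t[1])<rad)&(p[:,2]>.044)&(p[:,2]<.056)]
    return len(p),circ(p).round(4) if len(p)>5 else None
E
python3 - <<'E'
from plant import robot
from h import *
s=robot.sense();print(s["opening"],s["gripper_force"],s["t"],s["tcp_pos"])
src=(.4580,-.075);dst=TC+.09*TD;z=.028
robot.move_straight([*src,z+.015],vel=.08)
robot.move_straight([*dst,z+.015],vel=.08)
hit=robot.move_straight([*dst,z+.0003],vel=.05,contact_N=8)
print("tcp",robot.sense()["tcp_pos"].round(4),hit,robot.sense()["opening"])
robot.grip(.85); robot.move_straight([*dst,.12],vel=.2)
s=robot.sense();print("t",s["t"],dst)
for n in("side","top"):
    f=robot.grab_frame(n);print(n,cupat(cloud(f),dst));cv2.imwrite(f"pics/{n}1.png",f["image"][:,:,::-1])
E
```

```text
0.5275925680414794 24.517695929607726 5.3417 [ 0.45898238 -0.07509088  0.0290659 ]
tcp [ 0.4924 -0.1058  0.0286] True 0.5273969134318031
t 7.725 [ 0.49167067 -0.1060616 ]
side (67, array([ 0.4907, -0.1066,  0.023 ]))
top (0, None)
```

View pics/side1.png

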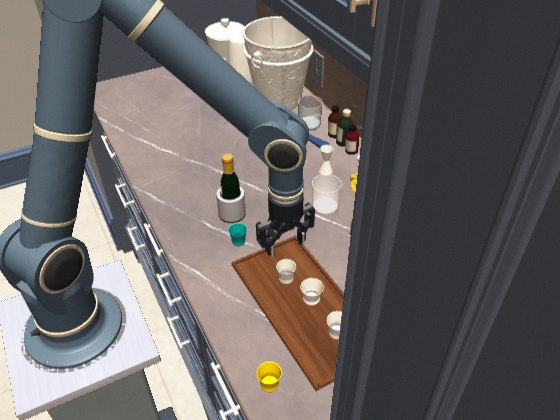

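The cup now stands upright at side (286,268), close to its target. Next are the other two.

```bash
python3 - <<'E'
from plant import robot
from h import *
robot.move_straight([.5137,-.189,.12],vel=.2)
movecup(robot,(.5137,-.189),TC)
robot.move_straight([.5173,-.2974,.12],vel=.2)
movecup(robot,(.5173,-.2974),TC-.09*TD)
robot.goto([.45,.10,.30],down(np.pi/2))
f=robot.grab_frame("top");g=robot.grab_frame("side")
for k in(1,0,-1):
    t=TC+.09*k*TD;print(t.round(4),cupat(cloud(f),t),cupat(cloud(g),t))
s=robot.sense();print(s["t"],s["joint_pos"].round(2))
cv2.imwrite("pics/top2.png",f["image"][:,:,::-1])
E
```

```text
open 0.595753329161641 f 25.18735440353339 9.75
tcp [ 0.4957 -0.1959  0.0286] True 0.5986246384670415
t 11.775
open 0.5595044353241249 f 25.05586592364125 13.8083
tcp [ 0.4999 -0.2866  0.0288] True 0.5579479178055988
t 15.875
[ 0.4917 -0.1061] (39, array([ 0.4896, -0.1055,  0.0225])) (65, array([ 0.4908, -0.1061,  0.0226]))
[ 0.495 -0.196] (49, array([ 0.4925, -0.195 ,  0.0254])) (86, array([ 0.4935, -0.1959,  0.0253]))
[ 0.4983 -0.2859] (51, array([ 0.4969, -0.2855,  0.024 ])) (92, array([ 0.4975, -0.2866,  0.0241]))
17.55 [-1.4   0.06  1.18  1.98 -0.06  1.14 -0.2 ]
```

View pics/top2.png

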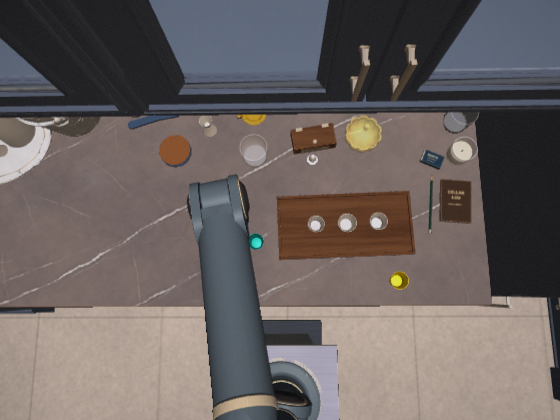

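All three cups stand in a row at top (316,224), (347,223) and (378,221), about 90 mm apart on the centre line. Next I grip the bottle.

```bash
python3 - <<'E'
from plant import robot
from h import *
Y=np.deg2rad(60);b=[.470,.176]
robot.goto([*b,.30],down(Y))
print(robot.sense()["joint_pos"].round(2))
print("hit",robot.move_straight([*b,.166],vel=.12,contact_N=10),robot.sense()["tcp_pos"].round(4))
robot.grip(0.0,40);s=robot.sense();print("open",s["opening"],s["gripper_force"],s["wrist_force"].round(1))
robot.grip(0.0,110);s=robot.sense();print("open",s["opening"],s["gripper_force"],s["wrist_force"].round(1))
print("hit",robot.move_straight([*b,.19],vel=.05,contact_N=12));s=robot.sense();print(s["wrist_force"].round(1),s["tcp_pos"].round(4))
E
```

```text
[-1.44  0.23  1.19  1.9  -0.23  1.16 -0.68]
hit False [0.4705 0.1761 0.1666]
open 0.30826912485866215 39.50787305831909 [ 0.3 -1.3  2.2]
open 0.2938927236831046 107.52784252166748 [ 0.1 -1.5  5.5]
hit False
[-0.1 -0.6 -2.2] [0.4698 0.1761 0.19  ]
```

```bash
python3 - <<'E'
from plant import robot
from h import *
b=[.470,.176]
robot.move_straight([*b,.36],vel=.12)
s=robot.sense();print(s["joint_pos"].round(2),s["wrist_force"].round(1),s["opening"])
f=robot.grab_frame("side");t=robot.grab_frame("top")
phi=np.deg2rad(155);M=np.array([.4935,-.1957])
for lean in(-150,-165,180,-135):
    p,o=final_pose(M,.31,np.deg2rad(lean),np.deg2rad(60)-phi);q=robot.inverse_kinematics(p,o);print(lean,p.round(3),None if q is None else q.round(2))
p,o=final_pose(M,.31,np.deg2rad(-150),np.deg2rad(60)-phi)
A=f["image"][60:250,150:330];A=cv2.resize(A,None,fx=3,fy=3,interpolation=2)
cv2.imwrite("pics/side3.png",A[:,:,::-1])
import pickle;pickle.dump(f,open("f3.pkl","wb"))
E
```

```text
[-1.5   0.15  1.21  1.81 -0.14  1.28 -0.78] [ 0.1  1.2 -1.8] 0.29757057865394626
-150 [ 0.455 -0.218  0.355] [-0.3  -0.03  1.08  2.1  -0.88  1.02 -1.46]
-165 [ 0.45  -0.207  0.355] [-0.41 -0.28  0.93  2.2  -0.58  0.63 -2.  ]
180 [ 0.449 -0.196  0.355] [ 0.02 -0.25  0.43  2.27 -0.55  0.45 -2.33]
-135 [ 0.462 -0.227  0.355] [-0.16  0.22  1.12  1.97 -0.99  1.41 -1.13]
```

View pics/side3.png

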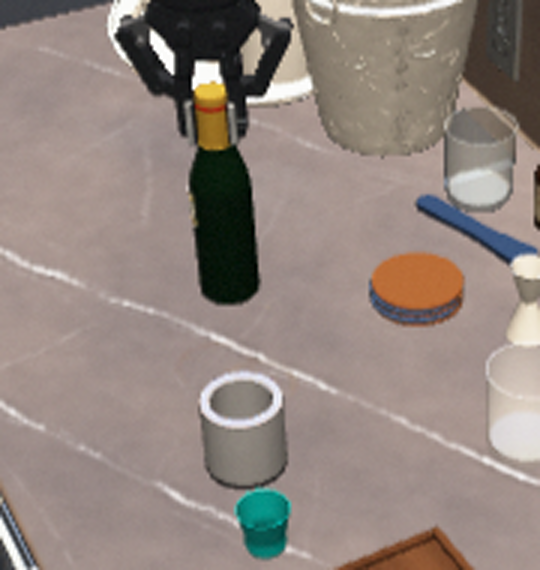

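The bottle hangs free above the cooler, which is still standing at crop (244,430). A sliver of label shows at the left limb (193,210). Next I go to the presenting pose and check the label from above.

```bash
python3 - <<'E'
from plant import robot
from h import *
phi=np.deg2rad(155);M=np.array([.4935,-.1957])
p,o=final_pose(M,.31,np.deg2rad(-150),np.deg2rad(60)-phi)
robot.goto(p,o)
s=robot.sense();print(s["t"],s["joint_pos"].round(2),s["tcp_pos"].round(4),s["wrist_force"].round(1),s["opening"])
f=robot.grab_frame("top");g=robot.grab_frame("side")
import pickle;pickle.dump((f,g),open("f4.pkl","wb"))
A=cv2.resize(f["image"][150:270,260:400],None,fx=3,fy=3,interpolation=2)
B=cv2.resize(g["image"][120:300,230:360],None,fx=2.6,fy=2.6,interpolation=2)
o=np.zeros((480,790,3),np.uint8);o[:A.shape[0],:A.shape[1]]=A;o[:B.shape[0],430:430+B.shape[1]]=B
cv2.imwrite("pics/fin4.png",o[:,:,::-1])
E
```

```text
23.8167 [-0.3  -0.03  1.08  2.1  -0.88  1.02 -1.46] [ 0.4555 -0.2167  0.3544] [-0.6 -0.6 -2.2] 0.29490143074507513
```

View pics/fin4.png

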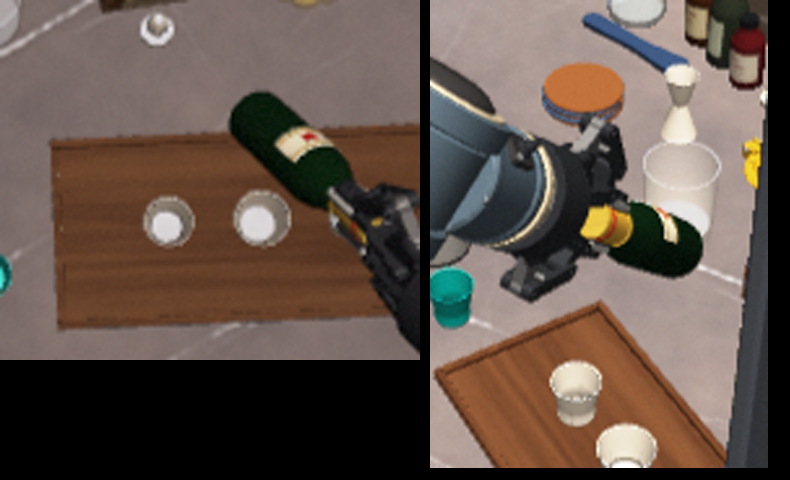

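The label sits on top of the slanted bottle at top crop (303,143), with the cups undisturbed. Next I measure the slant and the label roll from the point clouds.

```bash
cat > fin.py <<'E'
from h import *
def analyse(f,g,M,lean,zm=.31):
    a0=np.array([np.cos(lean),np.sin(lean),1])/2**.5;P0=np.array([*M,zm])
    pts=[];cols=[]
    for F in(f,g):
        X=cloud(F).reshape(-1,3);c=F["image"].reshape(-1,3).astype(int)
        q=X-P0;h=q@a0+.095;r=np.linalg.norm(q-np.outer(q@a0,a0),axis=1)
        m=(r<.036)&(h>.008)&(h<.100);pts.append(X[m]);cols.append(c[m])
    def axis(v):
        a=a0+[v[0],v[1],0];return a/np.linalg.norm(a)
    def res(v,P):
        a=axis(v);q=P-(P0+[v[2],v[3],v[4]]*1);return np.linalg.norm(np.cross(q,a),axis=1)-.025
    for nm,P in(("top",pts[0]),("side",pts[1]),("both",np.vstack(pts))):
        s=least_squares(lambda v:np.r_[res(v,P),1e-3*(np.array(v[2:])@a0)],np.zeros(5),loss="soft_l1",f_scale=.002).x
        a=axis(s);print(nm,len(P),"tilt",np.degrees(np.arccos(a[2])).round(1),"lean",np.degrees(np.arctan2(a[1],a[0])).round(1),"off",s[2:].round(4))
    L=np.array([0,0,1])-a[2]*a;L/=np.linalg.norm(L);W=np.cross(a,L)
    for P,c in zip(pts,cols):
        q=P-(P0+s[2:]);h=q@a+.095;m=(c[:,0]>100)&(h>.065)&(h<.108)
        ang=np.degrees(np.arctan2(q[m]@W,q[m]@L));print("label",m.sum(),np.percentile(ang,[0,5,50,95,100]).round(1) if m.any() else"", "h",h[m].min().round(3),h[m].max().round(3))
E
python3 - <<'E'
import pickle;from fin import *
f,g=pickle.load(open("f4.pkl","rb"))
analyse(f,g,(.4935,-.1957),np.deg2rad(-150))
E
```

```text
top 518 tilt 44.0 lean -149.3 off [ 0.0022 -0.0022 -0.0042]
side 343 tilt 44.1 lean -149.4 off [-0.0001 -0.0032 -0.001 ]
both 861 tilt 44.0 lean -149.4 off [ 0.0119  0.0037 -0.0157]
label 62 [-59.1 -47.1  -2.9  27.6  31.5] h 0.085 0.108
label 30 [-178.9  -75.7  -48.3  -16.4   -6.5] h 0.083 0.107
```

```bash
cat >> fin.py <<'E'
def unroll(F,P,a):
    L=np.array([0,0,1])-a[2]*a;L/=np.linalg.norm(L);W=np.cross(a,L);cam=-F["R"].T@F["t"]
    for h in(.080,.088,.096):
        o=[]
        for d in range(-100,101,8):
            n=np.cos(np.radians(d))*L+np.sin(np.radians(d))*W;X=P+(h-.095)*a+.025*n
            v=cam-X
            if n@v/np.linalg.norm(v)<.12: continue
            c=F["R"]@X+F["t"];uv=np.float32([[c[0]/c[2]*F["fx"]+F["cx"],c[1]/c[2]*F["fy"]+F["cy"]]])
            o.append(f"{d}:{int(cv2.remap(F['image'],uv[:,None,:1][...,0],uv[:,None,1:][...,0],1)[0,0,0])}")
        print(h,*o)
E
python3 - <<'E'
import pickle;from fin import *
f,g=pickle.load(open("f4.pkl","rb"))
t,l=np.radians([44.2,-149.5]);a=np.array([np.sin(t)*np.cos(l),np.sin(t)*np.sin(l),np.cos(t)])
P=np.array([.4935,-.1957,.31])
unroll(f,P+[.0022,-.0022,-.0042],a);unroll(g,P+[-.0001,-.0032,-.001],a)
E
```

```text
0.08 -52:150 -44:156 -36:170 -28:191 -20:208 -12:195 -4:205 4:186 12:203 20:198 28:189 36:61 44:9 52:8 60:2 68:3 76:5 84:16 92:34
0.088 -52:169 -44:181 -36:182 -28:177 -20:177 -12:194 -4:223 4:224 12:223 20:221 28:207 36:78 44:9 52:8 60:8 68:3 76:8 84:11 92:34
0.096 -52:161 -44:187 -36:195 -28:191 -20:189 -12:188 -4:219 4:221 12:220 20:218 28:196 36:62 44:8 52:6 60:4 68:5 76:6 84:14 92:28
0.08 -100:5 -92:7 -84:6 -76:142 -68:219 -60:232 -52:239 -44:236 -36:240 -28:219
0.088 -100:3 -92:10 -84:8 -76:175 -68:221 -60:231 -52:237 -44:244 -36:234 -28:238
0.096 -100:6 -92:5 -84:7 -76:158 -68:200 -60:215 -52:229 -44:224 -36:239 -28:226
```

The label spans −77° to +34° about the axis, so its centre is 21.5° off the top. I'll correct the roll by that much.

```bash
python3 - <<'E'
from plant import robot
from fin import *
M=np.array([.4935,-.1957])
p,o=final_pose(M,.31,np.deg2rad(-150),np.deg2rad(60-133.5))
print(robot.inverse_kinematics(p,o).round(2))
robot.goto(p,o);robot.sleep(.5)
f=robot.grab_frame("top");g=robot.grab_frame("side");s=robot.sense()
print(s["t"],s["joint_pos"].round(2),s["tcp_pos"].round(4),s["opening"],s["gripper_force"],abs(s["joint_velocities"]).max())
analyse(f,g,M,np.deg2rad(-150))
t,l=np.radians([44.2,-149.5]);a=np.array([np.sin(t)*np.cos(l),np.sin(t)*np.sin(l),np.cos(t)])
P=np.array([*M,.31]);unroll(f,P+[.0022,-.0022,-.0042],a);unroll(g,P+[-.0001,-.0032,-.001],a)
cv2.imwrite("pics/fin5.png",np.hstack([f["image"][150:290,190:430],g["image"][150:290,200:400]])[:,:,::-1].repeat(1,0))
E
```

```text
[-0.32 -0.04  1.09  2.1  -0.88  1.02 -1.08]
24.9667 [-0.32 -0.04  1.09  2.1  -0.88  1.02 -1.08] [ 0.4549 -0.218   0.3545] 0.2922727562504062 108.03382873535156 0.001070882268202994
top 507 tilt 44.0 lean -150.0 off [ 0.0018 -0.003  -0.0028]
side 344 tilt 44.3 lean -150.0 off [ 0.0012 -0.0034 -0.0017]
both 851 tilt 44.1 lean -150.0 off [ 0.0049 -0.0012 -0.0064]
label 126 [-58.3 -41.7   7.9  48.1  53.1] h 0.075 0.107
label 28 [-56.9 -56.2 -40.4 -14.8  -7.5] h 0.076 0.107
0.08 -52:180 -44:193 -36:189 -28:198 -20:208 -12:186 -4:198 4:199 12:201 20:192 28:179 36:165 44:145 52:89 60:14 68:6 76:7 84:38 92:61
0.088 -52:189 -44:205 -36:215 -28:221 -20:207 -12:185 -4:175 4:188 12:211 20:219 28:210 36:195 44:179 52:103 60:9 68:5 76:12 84:32 92:58
0.096 -52:172 -44:197 -36:207 -28:217 -20:219 -12:194 -4:194 4:188 12:213 20:215 28:206 36:193 44:173 52:96 60:12 68:4 76:10 84:30 92:56
0.08 -100:5 -92:8 -84:11 -76:10 -68:7 -60:28 -52:209 -44:243 -36:246 -28:244
0.088 -100:2 -92:6 -84:5 -76:5 -68:7 -60:19 -52:209 -44:244 -36:243 -28:241
0.096 -100:5 -92:5 -84:8 -76:7 -68:9 -60:31 -52:223 -44:190 -36:217 -28:177
```

View pics/fin5.png

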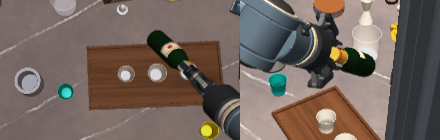

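The label now spans −56° to +53°, so it is centred uppermost. The slant is about 44°, the bottle is steady and the cooler is standing at (28,82).

```bash
python3 -c "
from plant import robot
print(robot.close_job())"
```

```text
the job is handed in; nothing more can be done
None
```

Job handed in at about 25 s on the robot's clock: the three silver cups stand about 90 mm apart on the tray's centre line, and the bottle is held steady over the middle cup at about 44°, neck up and label uppermost; the third cup was hidden by the arm in the last picture but stood in its place when last seen, before the bottle was lifted.

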